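Take the coil off its spindle, then wedge the hinged table up and hold it

TASK

Slide the copper-wound coil up off the spindle of the small hinged table and stand it flat in the middle of the cork mat. Then take the yellow wedge by its black handle and, keeping it flat on the bench, push its thin end straight into the gap between the two rests under the table plate's free edge, until that edge stands about 5 mm clear of its rests (the red line on the wedge is then right at the edge) and never as much as 10 mm. Finish there still gripping the wedge, with the wedge alone carrying the plate; do not shift the brass weight, the beaker or the rubber stopper.

Things in the scene. Friction and masses are not known exactly. Their poses are not given: they have to be found in the camera images.
- base: Blue frame of the hinged table, 150 (x) x 136 mm, fixed to the bench, turned differently each time. Origin on the bench below the spindle; x runs from the plate's free edge (x = -65 mm) to the hinge (x = +68 mm). At the free edge stand two rests, 12 mm high; the gap between them is 88 mm wide (y = -44 to +44 mm), bare bench, open inward up to x = +50 mm.
- plate: Aluminium table plate, 130 x 136 x 10 mm, 0.6 kg, hinged on the frame, lying on the two rests by its own weight (underside 12 mm and top 22 mm above the bench). Origin on the hinge axis, which lies to the right (-y) between two dark hinge blocks; the free edge faces left (+y). A 16 mm upright steel spindle stands in its middle, tip 75 mm above the bench.
- lip (a point): Middle of the lower edge of the plate's free side, 12 mm above the bench (z = 0.012) while the plate lies on its rests; 65 mm from the spindle axis towards the base's -x. When the plate is lifted its z minus 12 mm is the lift.
- coil: Copper winding on a black bobbin: a ring of 52 mm outer diameter, 32 mm tall, with a 25 mm through hole, about 0.15 kg, standing on the plate round the spindle (top 54 mm above the bench, spindle 21 mm out of it). Origin in the middle of its underside, z along the hole. It slides freely; it clears the spindle when its underside is above z = 0.075.
- mat: Round cork mat, 90 mm diameter, 5 mm thick, fixed to the bench. Origin in the middle of its underside.
- wedge: Levelling wedge flat on the bench, 0.16 kg. Origin on its underside below the middle of the black handle, a block 45 (x) x 24 (y) x 45 mm tall, to be gripped across its width. From x = 22 to 122 mm runs the yellow wedge, 44 mm wide, its top sloping evenly from 24 mm height down to 4 mm at the thin end (+x). A red line crosses the slope 65 mm from the thin end, where it is 17 mm high.
- wedge_tip (a point): Middle of the lower edge of the wedge's thin end, on its underside, 122 mm from the wedge origin along its x.
- weight: Bystander: brass knobbed weight, 35 mm diameter, 48 mm tall. Origin in the middle of its underside.
- beaker: Bystander: small clear beaker, 60 mm diameter, 72 mm tall. Origin in the middle of its underside.
- stopper: Bystander: red tapered rubber stopper, 38 mm diameter, 28 mm tall. Origin in the middle of its underside.

How it is judged:
On the way, in this order (a step that is already met when the one before it is completed fails the run):
1. the coil is off the spindle and stands flat and let go on the cork mat, with the plate down on its rests (horizontal distance between coil and mat below 0.025 m and height (world z) of coil between 0.002 and 0.009 m and angle between coil's own z axis and vertical below 0.1 rad and linear speed of coil below 0.02 m/s and contact force between each of the arm, the fingers and coil below 0.2 N and height (world z) of lip below 0.0135 m), for 0.2 s.
2. the gripped wedge lies flat under the free edge and carries the plate 3 to 8 mm clear of its rests (height (world z) of lip between 0.0148 and 0.0202 m and contact force between wedge and plate above 0.7 N and contact force between the fingers and wedge above 2 N and contact force between each of the arm, the fingers and plate below 0.3 N and contact force between coil and plate below 0.1 N and height (world z) of each of wedge, wedge_tip below 0.004 m and x of wedge_tip in the frame of base above -0.04 m and y of wedge_tip in the frame of base between -0.035 and 0.035 m and angle between the x axis of wedge and the x axis of base, either way round below 0.3 rad and linear speed of wedge below 0.02 m/s and angular speed of plate below 0.1 rad/s), for 0.3 s.
At the end, for the whole second after the job is handed in: Coil upright, released, within 25 mm of the mat centre. Wedge flat on the bench, gripped (over 2 N), still, thin end 25 mm or more under the plate, within 0.3 rad and 35 mm of the table's middle line, alone carrying the plate with its free edge 3 to 8 mm off the rests (all of step 2 and horizontal distance between coil and mat below 0.025 m and height (world z) of coil between 0.002 and 0.009 m and angle between coil's own z axis and vertical below 0.1 rad and linear speed of coil below 0.02 m/s and contact force between each of the arm, the fingers and coil below 0.2 N); the arm keeps its last pose, push and grip.
It fails at once if the plate's free edge is lifted 10 mm or more off its rests (height (world z) of lip above 0.022 m).
It fails at once if the brass weight is shifted by more than 20 mm or tipped (distance of weight from where it was at the start of the episode above 0.02 m or angle between weight's own z axis and vertical above 0.5 rad).
It fails at once if the beaker is shifted by more than 20 mm or tipped (distance of beaker from where it was at the start of the episode above 0.02 m or angle between beaker's own z axis and vertical above 0.5 rad).
It fails at once if the rubber stopper is shifted by more than 20 mm or tipped (distance of stopper from where it was at the start of the episode above 0.02 m or angle between stopper's own z axis and vertical above 0.5 rad).
It also fails if it takes over 58 s, if anything falls off the work surface, if the arm or the gripper's body presses on something with over 40 N, if the wrist force passes 120 N, or if a joint passes its speed limit or range.

ROBOT

A 6-joint arm with a two-finger parallel gripper is mounted at the origin on a cart in front of the work surface, level with it; the furniture and walls round the work are solid. World frame = base frame: x ahead of the robot, y to its left, z up, the work surface at z = 0. Lengths are in m, angles in rad, forces in N, time in s.
With the tool pointing down it reaches from about 0.35 to 0.775 m from the base axis. Payload 7.3 kg.
Tool frame: the origin (TCP) lies at the centre of the arm's flange, where the gripper is bolted on; the fingertips stand 178 mm ahead of it and the grasp point (between the pads) lies 159 mm ahead of it; z points along the fingers, y is the line along which they close (so a half turn about z gives the same grasp; the last joint's range is limited). The gripper opens to 92 mm and grips with 3 to 60 N. Pads are 19 mm wide; open, the fingers measure 130 mm over their backs; the gripper's body (75 mm by 190 mm) begins 47 mm behind the grasp point.
Start: joints at [-1.284, 0.342, 1.524, -0, 1.275, -0.146], TCP at [0.22, -0.477, 0.405] pointing down, gripper open.
Joint ranges: [-2.53, 2.53], [-0.77, 2.02], [0.04, 2.7], [-1, 4.14], [0.28, 2.66], [-3.11, 3.11]. Speed limits (rad/s): [2.57, 2.57, 3.14, 3.14, 3.14, 3.14].

INTERFACE

Orientations are given as [roll, pitch, yaw] about the fixed x, y, z axes, in that order (R = Rz(yaw) Ry(pitch) Rx(roll)).
In Python, from cell import telemetry, vision, ticket gives the robot as it stands.
- The arm moves only by the shell command python3 -m crank 'ROWS' [FORCE]. ROWS is JSON, a list of rows, each a list of 5 numbers: the gripper command: -1 is shut, 1 is fully open, values between are in proportion, then the shift along the tool's x, y, z in mm, then the turn about the tool's z in rad. In form: [[fingers, dx, dy, dz, roll], ...]. A call has 1 to 12 rows; each row is the pose to reach, as a shift and turn from the pose commanded when the call began, along the tool's axes at that moment; what a row does not reach only later rows make up. A row lasts 1/12 s, in which the tool goes at most 41.7 mm and 7.16 degrees, less where a joint would pass 70% of its speed; a pose out of reach is approached as far as the arm can. A call with a gripper value outside its range is refused whole. The fingers move at their own pace and stop on an object; FORCE is the grip in N (left out, the last holds). Time passes only in rows, so rows that repeat a pose let the fingers close. It gives the time, the measured TCP pose, the force, the opening and the grip force at its end, in the units of the state.
- telemetry.observe(): the state, without advancing time (a new reading comes with each control period).
- vision.read_camera(name): name is "scene" or "top"; returns (picture, depth): 420x560x3 uint8, red, green, blue; 420x560 float32, m along the optical axis (not along the pixel's ray), 0 where there is no reading.
- vision.get_calibration(name): a dict with "camera_matrix" (3x3 intrinsics, pixels), "dist" ([k1, k2, p1, p2, k3] as OpenCV has them; the pictures are not rectified), "rvec" (rotation vector, rad) and "tvec" (3), from world to camera coordinates, as OpenCV has them. Camera axes: x right, y down, z forward; pixel columns grow to the right and rows downward; lengths in m; the calibration is good to about 2 mm. A picture is of the moment at which its call begins. get_calibration takes no time and is no camera call.
- ticket.hand_in(): hands the job in; it is judged then, once.
The state is a dict: "time": time; "qpos": joint angles; "qvel": joint speeds; "joint_efforts": joint torques, N m; "tool_pos": TCP position; "tool_rot": TCP orientation; "contact_force": force on the tool from outside, world axes, zero at the start; "torque": the same for the moment, N m; "opening": finger opening in m; "grip_force": force on a finger pad.
Only numpy, scipy, OpenCV 4.12 (cv2) and the standard library are available. Lean on these libraries where they do the work, as an engineer would, in place of code of your own. Each camera call takes 0.05 s, during which the arm holds its last target. There are 200 camera calls.

## Working session

There is one attempt and no reset: what is moved stays moved. The work goes in short steps, Python scripts to look and compute and a shell command to move; the robot and the scene stay as the last step left them, time stands still between calls to the robot, and variables do not carry over. Pictures are saved under pics/ and viewed, at most 10 in all, crops included, and the job is handed in when it is done.

```bash
mkdir -p pics
cat > h.py <<'E'
import numpy as np, cv2
from cell import telemetry, vision, ticket
def cam(n):
    p,d=vision.read_camera(n); c=vision.get_calibration(n)
    K=np.array(c["camera_matrix"],float);D=np.array(c["dist"],float)
    R=cv2.Rodrigues(np.array(c["rvec"],float))[0];t=np.array(c["tvec"],float).ravel()
    return p,d,(K,D,R,t)
def ray(cal,uv,z):
    K,D,R,t=cal
    n=cv2.undistortPoints(np.array(uv,float).reshape(-1,1,2),K,D)[:,0]
    v=np.c_[n,np.ones(len(n))]@R; o=-R.T@t
    return o+v*((z-o[2])/v[:,2])[:,None]
def cloud(cal,d):
    K,D,R,t=cal
    h,w=d.shape;u,v=np.meshgrid(np.arange(w),np.arange(h))
    n=cv2.undistortPoints(np.stack([u,v],-1).reshape(-1,1,2).astype(float),K,D)[:,0]
    P=(np.c_[n,np.ones(len(n))]*d.reshape(-1,1)-t)@R
    P[d.ravel()==0]=np.nan
    return P.reshape(h,w,3)
E
python3 - <<'E'
from h import *
for n in("scene","top"):
    p,d,c=cam(n); cv2.imwrite(f"pics/{n}0.png",p[...,::-1]); np.savez(f"{n}0.npz",p=p,d=d)
    print(n,-c[2].T@c[3],c[2][2])
print(telemetry.observe())
E
```

```text
scene [-0.1204515   0.66687566  0.54423254] [ 0.59714214 -0.67364003 -0.43546569]
top [ 0.46232011 -0.04111968  1.07704005] [ 0.08950898 -0.03548549 -0.99535367]
{'time': 0.1, 'qpos': array([-1.28398274e+00,  3.42688241e-01,  1.52490878e+00, -2.41773496e-05,
        1.27538542e+00, -1.45994505e-01]), 'qvel': array([-0.00108399, -0.00257127, -0.00237654, -0.00034082,  0.00071903,
       -0.00062468]), 'joint_efforts': array([ 1.96945803e-03, -4.32005596e+01, -2.44693422e+01,  7.20109977e-02,
        5.26229572e-02, -5.52396511e-05]), 'tool_pos': array([ 0.22018517, -0.47647619,  0.40410045]), 'tool_rot': array([-3.14021428e+00, -1.79307705e-04,  4.32815024e-01]), 'contact_force': array([ 0.76287876, -0.14989754, -0.97873609]), 'torque': array([ 0.02417056, -0.01119942,  0.00324367]), 'grip_force': 0.0, 'opening': 0.09198972555804513}
```

View pics/top0.png

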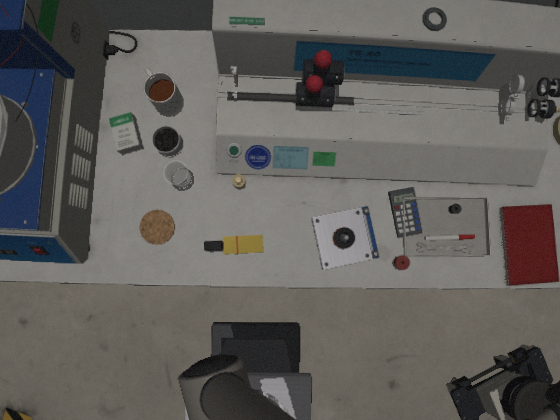

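View pics/scene0.png

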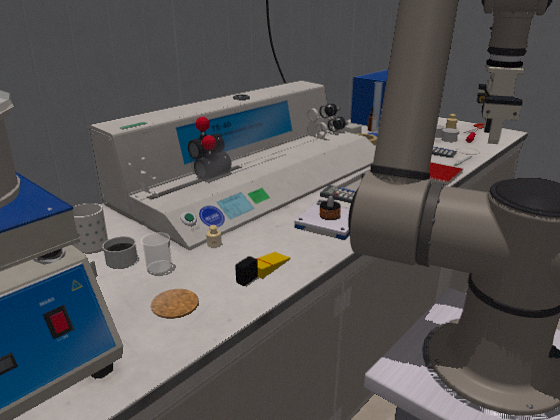

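The top view shows the mat at (157,226), the wedge handle at (213,246) with its thin end at about (263,244), the table and coil at (345,239), the weight at (239,181), the beaker at (178,176) and the stopper at (402,263). Next I'll measure them.

Run:
```python
from h import *
p,d,c=cam("top"); P=cloud(c,d)
np.set_printoptions(precision=4,suppress=True)
hsv=cv2.cvtColor(p,cv2.COLOR_RGB2HSV)
def roi(m,x0,y0,x1,y1):
    o=np.zeros_like(m); o[y0:y1,x0:x1]=m[y0:y1,x0:x1]; return o
def big(m):
    cs,_=cv2.findContours(m.astype(np.uint8),cv2.RETR_EXTERNAL,cv2.CHAIN_APPROX_NONE)
    return max(cs,key=cv2.contourArea)
H,S,V=[hsv[...,i].astype(int) for i in range(3)]
print("bench z",np.nanmedian(P[255:270,120:200,2]), "plate z",np.nanmedian(P[225:255,322:328,2]))
# mat
k=big(roi((S>70)&(H<25),130,200,185,250)); w=ray(c,k[:,0],0.005)[:,:2]
(cc,r)=cv2.minEnclosingCircle(w.astype(np.float32)); print("mat",cc,r,w.mean(0))
# wedge yellow
k=big(roi((S>120)&(H>15)&(H<35),200,225,275,265)); rr=cv2.minAreaRect(k); print("yellow px",rr)
b=cv2.boxPoints(rr); print(b); print(ray(c,b,0.004)); print(ray(c,b,0.024))
# handle
k=big(roi((V<60),195,232,228,258)); rr=cv2.minAreaRect(k); b=cv2.boxPoints(rr); w=ray(c,b,0.045); print("handle",rr,w, w.mean(0))
# plate: cloud heights
m=roi((P[...,2]>0.012)&(P[...,2]<0.03),300,195,390,280).astype(np.uint8)
# bright plate
m2=roi((V>150)&(S<60)&(P[...,2]>0.014)&(P[...,2]<.03),300,195,380,280)
k=big(cv2.morphologyEx(m2.astype(np.uint8),cv2.MORPH_CLOSE,np.ones((5,5)))); rr=cv2.minAreaRect(ray(c,k[:,0],0.022)[:,:2].astype(np.float32)); print("plate",rr,cv2.boxPoints(rr))
# coil top by cloud
m=roi((P[...,2]>0.045)&(P[...,2]<0.06),300,195,390,280); print("coil cloud",np.nanmedian(P[m],0),m.sum(), (np.nanmax(P[m],0)+np.nanmin(P[m],0))/2)
k=big(roi(V<80,325,220,365,255)); w=ray(c,k[:,0],0.054)[:,:2]; print("coil",cv2.minEnclosingCircle(w.astype(np.float32)))
m=roi((P[...,2]>0.062)&(P[...,2]<0.09),320,210,370,260);print("spindle",m.sum(),np.nanmean(P[m],0) if m.any() else 0)
for n,(u,v),z in(("weight",(239,181),.045),("beaker",(178,176),.04),("stopper",(402,263),.028)): print(n,ray(c,[(u,v)],z))
# blue strip
k=big(roi((S>120)&(H>95)&(H<125),360,200,384,270)); print("blue",cv2.minAreaRect(ray(c,k[:,0],0.01)[:,:2].astype(np.float32)))
cv2.imwrite("pics/crop1.png",cv2.resize(p[195:285,190:420,::-1],None,fx=3.4,fy=3.4,interpolation=cv2.INTER_CUBIC))
```

```text
bench z -0.0003835363506863735 plate z 0.0216167187934733
mat (0.5220438838005066, 0.24292400479316711) 0.044698651880025864 [0.5212 0.2429]
yellow px ((249.82180786132812, 243.6146240234375), (16.45091438293457, 24.492416381835938), 86.98721313476562)
[[237.1602 236.0442]
 [261.6188 234.7569]
 [262.4834 251.1851]
 [238.0248 252.4724]]
[[ 0.501   0.037   0.004 ]
 [ 0.5053 -0.0253  0.004 ]
 [ 0.4635 -0.0282  0.004 ]
 [ 0.4593  0.0339  0.004 ]]
[[ 0.5003  0.0356  0.024 ]
 [ 0.5045 -0.0256  0.024 ]
 [ 0.4635 -0.0285  0.024 ]
 [ 0.4593  0.0325  0.024 ]]
handle ((213.0, 246.0), (10.0, 18.0), 90.0) [[0.486  0.1149 0.045 ]
 [0.4867 0.0708 0.045 ]
 [0.4623 0.0702 0.045 ]
 [0.4616 0.1142 0.045 ]] [0.4742 0.0925 0.045 ]
plate ((0.5007408261299133, -0.22878685593605042), (0.1314576417207718, 0.12535212934017181), 12.525276184082031) [[ 0.423  -0.1819]
 [ 0.4502 -0.3042]
 [ 0.5785 -0.2757]
 [ 0.5513 -0.1533]]
coil cloud [ 0.4983 -0.228   0.0534] 276 [ 0.4999 -0.229   0.0516]
coil ((0.49947139620780945, -0.22674979269504547), 0.027119025588035583)
spindle 35 [ 0.4993 -0.2268  0.0715]
weight [[0.6361 0.0328 0.045 ]]
beaker [[0.6468 0.1857 0.04  ]]
stopper [[ 0.4381 -0.3816  0.028 ]]
blue ((0.517465353012085, -0.3070084750652313), (0.09227589517831802, 0.007410121150314808), 12.566986083984375)
```

View pics/crop1.png

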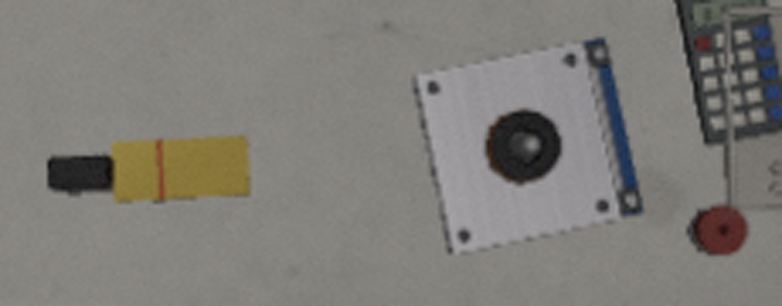

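```bash
cat >> h.py <<'E'
def shift(x,y,z):
    s=telemetry.observe();p=s["tool_pos"];a=s["tool_rot"][2];d=(np.array([x,y,z])-p)*1e3
    return np.round([d[0]*np.cos(a)+d[1]*np.sin(a),d[0]*np.sin(a)-d[1]*np.cos(a),-d[2]],1),round(a,4)
E
python3 - <<'E'
from h import *
p,d,c=cam("top");P=cloud(c,d)
m=(P[...,0]>.35)&(P[...,0]<.7)&(P[...,1]>.25)&(P[...,1]<.6)&(P[...,2]>.03)
for y in np.arange(.26,.6,.02):
    k=m&(abs(P[...,1]-y)<.01); print(round(y,2),k.sum(),np.nanmax(P[k][:,2]) if k.any() else 0)
print(shift(.4995,-.227,.285))
E
```

```text
0.26 0 0
0.28 0 0
0.3 0 0
0.32 0 0
0.34 0 0
0.36 0 0
0.38 0 0
0.4 5266 0.41295319326320734
0.42 2929 0.41085375178948363
0.44 1398 0.3685426160290688
0.46 891 0.33133369564212994
0.48 611 0.30064168778366
0.5 248 0.2687191245540157
0.52 255 0.22040777671939732
0.54 218 0.1928672323638528
0.56 142 0.16702308117235318
0.58 88 0.1332095935952015
(array([ 358.2, -109.4,  119.3]), np.float64(0.4328))
```

```bash
python3 -m crank '[[1,358,-109,119,0],[1,358,-109,119,0],[1,358,-109,119,0],[1,358,-109,119,0],[1,358,-109,119,0],[1,358,-109,119,0],[1,358,-109,119,0],[1,358,-109,119,0],[1,358,-109,119,0],[1,358,-109,119,0],[1,358,-109,119,0],[1,358,-109,119,0]]' 20; python3 -c "
from h import *
print(shift(.4995,-.227,.205))"
```

```text
time: 1.2
tool_pos: [0.4998, -0.2268, 0.2851]
tool_rot: [-3.141, 0.001, 0.435]
contact_force: [0.2, 0.1, 0.4]
opening: 0.0919
grip_force: 0.0
(array([-0.4,  0.1, 80.1]), np.float64(0.4353))
```

```bash
python3 -m crank '[[1,0,0,40,0],[1,0,0,80,0],[1,0,0,80,0],[1,0,0,80,0],[-1,0,0,80,0],[-1,0,0,80,0],[-1,0,0,80,0],[-1,0,0,80,0],[-1,0,0,80,0],[-1,0,0,80,0],[-1,0,0,80,0],[-1,0,0,80,0]]' 20; python3 -m crank '[[-1,0,0,-10,0],[-1,0,0,-20,0],[-1,0,0,-40,0],[-1,0,0,-60,0],[-1,0,0,-80,0],[-1,0,0,-90,0],[-1,0,0,-90,0],[-1,0,0,-90,0]]'
python3 - <<'E'
from h import *
p,d,c=cam("scene"); cv2.imwrite("pics/s1.png",cv2.resize(p[130:340,130:410,::-1],None,fx=2.8,fy=2.8))
E
```

```text
time: 2.2
tool_pos: [0.4997, -0.2277, 0.2062]
tool_rot: [3.14, -0.0, 0.433]
contact_force: [-0.3, -1.8, 3.3]
opening: 0.0522
grip_force: 20.0
time: 2.87
tool_pos: [0.4993, -0.2273, 0.2959]
tool_rot: [3.141, -0.0, 0.433]
contact_force: [0.3, 0.5, -1.3]
opening: 0.052
grip_force: 20.0
```

View pics/s1.png

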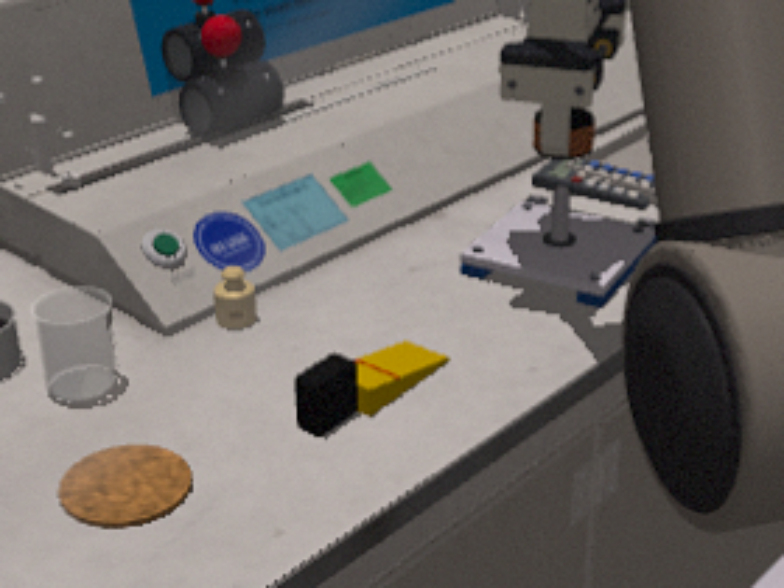

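```bash
python3 -c "
from h import *
print(shift(.522,.243,.296))"
```

```text
(array([ 217.9, -417.3,   -0.9]), np.float64(0.4327))
```

```bash
python3 -m crank '[[-1,18,-35,0,0],[-1,36,-70,0,0],[-1,54,-104,0,0],[-1,72,-139,0,0],[-1,90,-174,0,0],[-1,108,-209,0,0],[-1,126,-243,0,0],[-1,144,-278,0,0],[-1,163,-313,0,0],[-1,181,-348,0,0],[-1,200,-383,0,0],[-1,218,-417,0,0]]'; python3 -m crank '[[-1,0,0,0,0],[-1,0,0,0,0],[-1,0,0,0,0]]'; python3 -c "
from h import *
print(shift(.522,.243,.190))"
```

```text
time: 3.92
tool_pos: [0.5218, 0.2445, 0.294]
tool_rot: [-3.141, 0.003, 0.433]
contact_force: [0.7, -0.9, -1.3]
opening: 0.052
grip_force: 20.0
time: 4.17
tool_pos: [0.522, 0.2423, 0.2942]
tool_rot: [3.142, 0.003, 0.434]
contact_force: [-0.5, -0.9, -2.1]
opening: 0.0523
grip_force: 20.0
(array([  0.3,  -0.7, 104.2]), np.float64(0.4336))
```

```bash
python3 -m crank '[[-1,0,0,30,0],[-1,0,0,60,0],[-1,0,0,85,0],[-1,0,0,95,0],[-1,0,0,100,0],[-1,0,0,102,0],[-1,0,0,103,0],[-1,0,0,104,0],[-1,0,0,104,0]]'
```

```text
time: 4.92
tool_pos: [0.5229, 0.2425, 0.1928]
tool_rot: [3.141, -0.002, 0.433]
contact_force: [-0.6, 0.1, -1.4]
opening: 0.0523
grip_force: 20.0
```

```bash
python3 -m crank '[[-1,0,0,1,0],[-1,0,0,2,0],[-1,0,0,3,0],[-1,0,0,3,0],[-1,0,0,3,0]]'
```

```text
time: 5.33
tool_pos: [0.5226, 0.2426, 0.1892]
tool_rot: [3.141, -0.001, 0.433]
contact_force: [-1.1, -0.4, 3.4]
opening: 0.052
grip_force: 20.0
```

```bash
python3 -m crank '[[-0.5,0,0,0,0],[0.3,0,0,0,0],[1,0,0,0,0],[1,0,0,0,0],[1,0,0,0,0],[1,0,0,0,0],[1,0,0,-20,0],[1,0,0,-60,0],[1,0,0,-100,0],[1,0,0,-110,0],[1,0,0,-110,0],[1,0,0,-110,0]]'
python3 - <<'E'
from h import *
print(shift(.4742,.0925,.30), "target yaw for wedge 1.653")
E
```

```text
time: 6.33
tool_pos: [0.5223, 0.2424, 0.2988]
tool_rot: [3.141, -0.001, 0.433]
contact_force: [-0.2, 0.4, -0.0]
opening: 0.0921
grip_force: 0.0
(array([-106.6,  115.9,   -1.2]), np.float64(0.4328)) target yaw for wedge 1.653
```

```bash
python3 -m crank '[[1,-11,12,0,-0.12],[1,-22,24,0,-0.24],[1,-33,36,0,-0.36],[1,-44,48,0,-0.48],[1,-55,60,0,-0.6],[1,-66,72,0,-0.72],[1,-77,84,0,-0.84],[1,-88,96,0,-0.96],[1,-99,108,0,-1.08],[1,-107,116,0,-1.2],[1,-107,116,0,-1.22],[1,-107,116,0,-1.22]]'
python3 - <<'E'
from h import *
p,d,c=cam("scene"); cv2.imwrite("pics/s2.png",cv2.resize(p[130:340,50:330,::-1],None,fx=2.8,fy=2.8))
print(shift(.475,.093,.189))
p,d,c=cam("top");P=cloud(c,d);m=(abs(P[...,2]-.037)<.008)&(abs(P[...,0]-.522)<.045)&(abs(P[...,1]-.243)<.045)
print(m.sum(),np.nanmean(P[m],0),np.nanmin(P[m],0),np.nanmax(P[m],0))
E
```

```text
time: 7.33
tool_pos: [0.4737, 0.0921, 0.2974]
tool_rot: [-3.139, -0.0, 1.649]
contact_force: [0.7, 0.2, -0.3]
opening: 0.0918
grip_force: 0.0
(array([  0.4,   1.1, 108.7]), np.float64(1.6489))<stdin>:5: RuntimeWarning: Mean of empty slice
Traceback (most recent call last):
ValueError: zero-size array to reduction operation fmin which has no identity
```

View pics/s2.png

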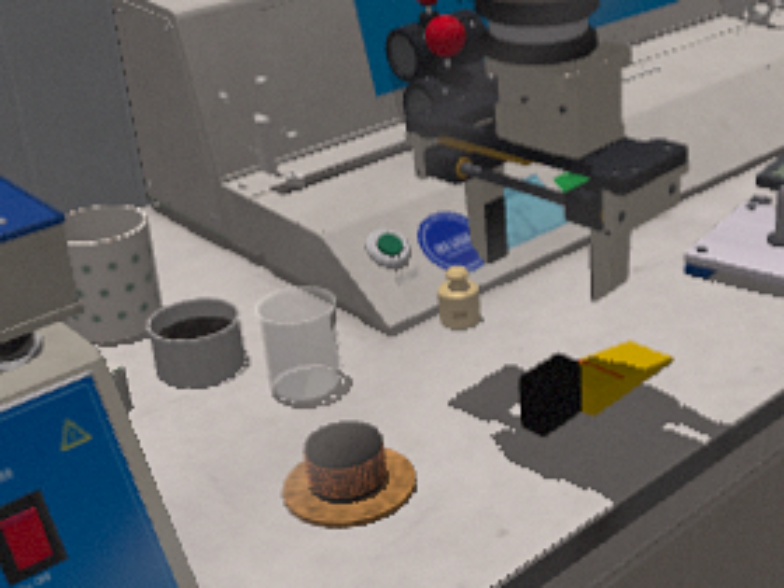

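The coil stands flat in the middle of the mat, at (345,470). Now I'll grip the wedge handle.

```bash
python3 -m crank '[[1,0,1,35,0],[1,0,1,70,0],[1,0,1,95,0],[1,0,1,107,0],[1,0,1,107,0],[-1,0,1,107,0],[-1,0,1,107,0],[-1,0,1,107,0],[-1,0,1,107,0],[-1,0,1,107,0],[-1,0,1,107,0],[-1,0,1,107,0]]' 35; python3 -m crank '[[-1,0,1,0,0],[-1,0,1,0,0],[-1,0,1,0,0],[-1,0,1,0,0]]'
python3 - <<'E'
from h import *
np.set_printoptions(precision=4,suppress=True)
p,d,c=cam("scene");P=cloud(c,d);np.savez("s3.npz",p=p,d=d)
hsv=cv2.cvtColor(p,cv2.COLOR_RGB2HSV);m=(hsv[...,1]>120)&(hsv[...,0]>15)&(hsv[...,0]<35)&(abs(P[...,0]-.48)<.06)&(abs(P[...,1])<.1)&(P[...,2]<.05)
m=m.astype(np.uint8);k=max(cv2.findContours(m,0,1)[0],key=cv2.contourArea)
print(cv2.contourArea(k),cv2.approxPolyDP(k,2,True)[:,0])
q=P[m>0]; print(q.min(0),q.max(0))
cv2.imwrite("pics/s3.png",cv2.resize(p[220:320,200:340,::-1],None,fx=5,fy=5))
E
```

```text
time: 8.43
tool_pos: [0.4751, 0.0924, 0.1921]
tool_rot: [3.141, 0.0, 1.653]
contact_force: [-0.3, -0.3, 0.2]
opening: 0.0497
grip_force: 0.0
time: 8.77
tool_pos: [0.4759, 0.0925, 0.1917]
tool_rot: [-3.141, 0.0, 1.653]
contact_force: [0.7, -0.6, 2.4]
opening: 0.0235
grip_force: 34.8
204.0 [[289 258]
 [285 256]
 [268 268]
 [261 258]
 [261 268]
 [257 276]
 [263 277]]
[ 0.4473 -0.0284  0.0002] [0.4936 0.0937 0.0455]
```

View pics/s3.png

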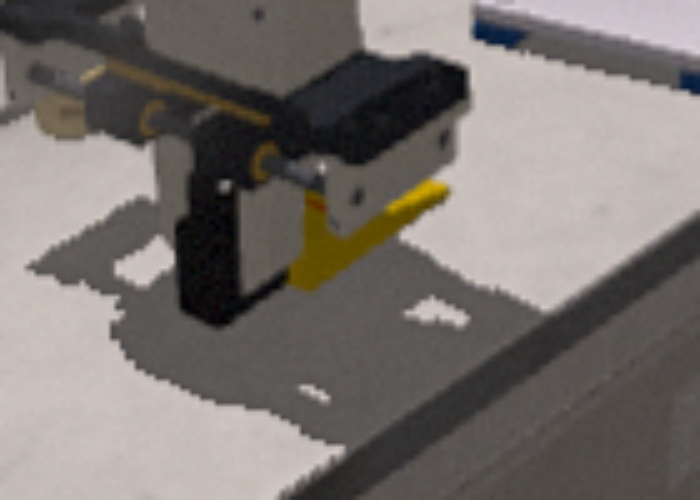

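The fingers are closed on the black handle (opening 23.5 mm), and the wedge lies flat. Next I'll move it to the pre-insertion pose.

```bash
python3 -c "
from h import *
print(shift(.4536,-.020,.1917))"
```

```text
(array([-110.3,  -31.4,   -0. ]), np.float64(1.6528))
```

```bash
python3 -m crank '[[-1,-10,-3,0,-0.01],[-1,-20,-6,0,-0.03],[-1,-30,-9,0,-0.04],[-1,-40,-12,0,-0.05],[-1,-50,-15,0,-0.07],[-1,-60,-18,0,-0.08],[-1,-70,-21,0,-0.09],[-1,-80,-24,0,-0.11],[-1,-90,-27,0,-0.12],[-1,-100,-30,0,-0.135],[-1,-110,-31,0,-0.135],[-1,-110,-31,0,-0.135]]'
python3 - <<'E'
from h import *
np.set_printoptions(precision=4,suppress=True)
for n in("scene","top"):
    p,d,c=cam(n);P=cloud(c,d)
    hsv=cv2.cvtColor(p,cv2.COLOR_RGB2HSV)
    m=(hsv[...,1]>110)&(hsv[...,0]>15)&(hsv[...,0]<35)&(abs(P[...,0]-.48)<.06)&(P[...,1]<.02)&(P[...,1]>-.2)&(P[...,2]<.035)
    print(n,m.sum())
    if m.sum()<10: continue
    cs=max(cv2.findContours(m.astype(np.uint8),0,1)[0],key=cv2.contourArea)[:,0]
    for z in (0.004,):
        w=ray(c,cs,z)[:,:2]; u=np.array([.2164,-.9763]);v=np.array([.9763,.2164]);r=w-[.4995,-.227]
        a=r@u;b=r@v; print("along max",a.max(),"lat at tip",b[a>a.max()-.004].min(),b[a>a.max()-.004].max())
cal=vision.get_calibration
p,d,c=cam("top"); cv2.imwrite("pics/t4.png",cv2.resize(p[195:285,190:420,::-1],None,fx=3.4,fy=3.4))
E
```

```text
time: 9.82
tool_pos: [0.4542, -0.021, 0.1917]
tool_rot: [3.141, 0.0, 1.786]
contact_force: [1.1, -0.1, -0.6]
opening: 0.024
grip_force: 34.8
scene 207
along max -0.09177835826112159 lat at tip -0.009103937527553913 0.014119404013492298
top 183
along max -0.09161843213426496 lat at tip -0.019143573578940427 0.01991128585233575
```

View pics/t4.png

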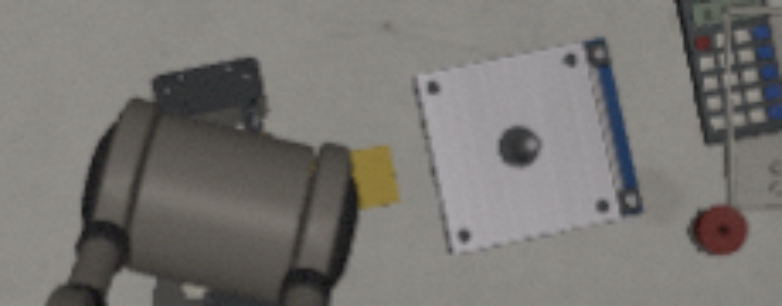

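The thin end is centred on the gap (crop (398,175)), parallel to the plate's edge, and about 91 mm short of its target. Now I'll push it in.

```bash
python3 -m crank '[[-1,-7,0,0,0],[-1,-14,0,0,0],[-1,-21,0,0,0],[-1,-28,0,0,0],[-1,-35,0,0,0],[-1,-42,0,0,0],[-1,-49,0,0,0],[-1,-55,0,0,0],[-1,-60,0,0,0],[-1,-62,0,0,0],[-1,-62,0,0,0],[-1,-62,0,0,0]]' 40;  python3 -m crank '[[-1,-2,0,0,0],[-1,-4,0,0,0],[-1,-6,0,0,0],[-1,-8,0,0,0],[-1,-10,0,0,0],[-1,-12,0,0,0],[-1,-14,0,0,0],[-1,-16,0,0,0],[-1,-18,0,0,0],[-1,-20,0,0,0],[-1,-20,0,0,0],[-1,-20,0,0,0]]'
cat > m.py <<'E'
from h import *
np.set_printoptions(precision=4,suppress=True)
u=np.array([.2164,-.9763]);v=np.array([.9763,.2164]);s0=np.array([.4995,-.227])
p,d,c=cam("top");P=cloud(c,d)
r=P[...,:2]-s0;a=r@u;b=r@v
hs=cv2.cvtColor(p,cv2.COLOR_RGB2HSV)
m=(a>-.058)&(a<.055)&(abs(b)<.06)&(P[...,2]>.012)&(P[...,2]<.04)&(np.hypot(a,b)>.02)
k=np.polyfit(a[m],P[...,2][m],1);print("plate slope",k[0],"top z at edge",np.polyval(k,-.065),"lift~slope*133:",-k[0]*133,m.sum())
t=telemetry.observe();print("handle s (mm; nominal -122)",(t["tool_pos"][:2]-s0)@u*1e3,(t["tool_pos"][:2]-s0)@v*1e3)
E
python3 m.py
```

```text
time: 10.97
tool_pos: [0.4675, -0.0803, 0.1917]
tool_rot: [-3.142, 0.0, 1.788]
contact_force: [-0.7, 0.3, -1.6]
opening: 0.0237
grip_force: 39.8
time: 11.97
tool_pos: [0.4712, -0.099, 0.1917]
tool_rot: [-3.14, -0.002, 1.788]
contact_force: [-1.6, 6.0, 2.7]
opening: 0.0241
grip_force: 39.8
plate slope -0.01894368980871816 top z at edge 0.024180840360812996 lift~slope*133: 2.5195107445595153 1344
handle s (mm; nominal -122) -131.0526771221983 0.0631998657066022
```

```bash
python3 -m crank '[[-1,-1,0,0,0],[-1,-3,0,0,0],[-1,-5,0,0,0],[-1,-7,0,0,0],[-1,-9,0,0,0],[-1,-10,0,0,0],[-1,-11,0,0,0],[-1,-11,0,0,0],[-1,-11,0,0,0],[-1,-11,0,0,0],[-1,-11,0,0,0]]'; python3 m.py; python3 m.py
python3 - <<'E'
from h import *
p,d,c=cam("scene"); cv2.imwrite("pics/s5.png",cv2.resize(p[130:330,130:410,::-1],None,fx=2.8,fy=2.8))
E
```

```text
time: 12.93
tool_pos: [0.4736, -0.1096, 0.1917]
tool_rot: [-3.14, -0.002, 1.788]
contact_force: [-1.3, 7.1, 3.1]
opening: 0.0239
grip_force: 39.8
plate slope -0.04022669106557219 top z at edge 0.026759835535244032 lift~slope*133: 5.350149911721101 1185
handle s (mm; nominal -122) -120.22277110820875 0.07771660165959886
plate slope -0.03549716963759623 top z at edge 0.02639722670631705 lift~slope*133: 4.721123561800298 1178
handle s (mm; nominal -122) -120.2204155229051 0.044243030146453054
```

View pics/s5.png

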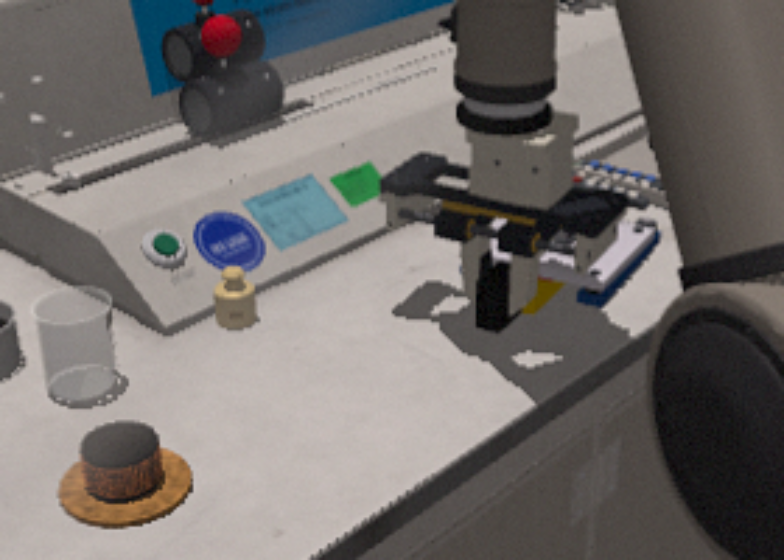

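The coil is still flat on the mat at (120,460). The wedge, still gripped, is under the plate's edge at (545,295), with a lift of about 5 mm.

```bash
python3 -m crank '[[-1,0,0,0,0],[-1,0,0,0,0],[-1,0,0,0,0],[-1,0,0,0,0],[-1,0,0,0,0],[-1,0,0,0,0]]'; python3 -c "
from cell import ticket
print(ticket.hand_in())"
```

```text
time: 13.58
tool_pos: [0.4736, -0.1096, 0.1917]
tool_rot: [-3.14, -0.002, 1.788]
contact_force: [-1.7, 6.7, 2.4]
opening: 0.0236
grip_force: 39.8
the job is handed in; nothing more can be done
None
```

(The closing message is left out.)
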